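Nudge an adapter plate home on its locating pins

ROBOT

A 6-joint arm with a two-finger parallel gripper is mounted at the origin on the work surface; the furniture and walls round the work are solid. World frame = base frame: x ahead of the robot, y to its left, z up, the work surface at z = 0. Lengths are in mm, angles in rad, forces in N, time in s.
With the tool pointing down it reaches from about 275 to 775 mm from the base axis. Payload 14.6 kg.
Tool frame: the origin (TCP) lies midway between the tips of the shut fingers; the grasp point (between the pads) lies 19 mm behind it (env.grip_point_offset is the z of the grasp point in the tool frame, in mm); z points along the fingers, x is the direction in which the jaws open and shut, and the axes are right-handed (so a half turn about z gives the same grasp; the last joint's range is limited). The gripper opens to 85 mm and grips with 20 to 120 N. Pads are 22 mm wide; open, the fingers measure 114 mm over their backs; the gripper's body (76 mm by 85 mm) begins 54 mm behind the grasp point. The pads swing forward as they close: fully open they stand 13 mm farther back than shut.
Start: joints at [-1.345, 0.263, -0.048, 1.259, 0, 1.415], TCP at [195.117, -487.399, 231.278] pointing down, gripper open.
Joint ranges: [-2.65, 2.65], [-0.89, 1.7], [-1.18, 1.37], [-2.13, 2.11], [-1.35, 1.29], [-3.14, 3.14]. Speed limits (rad/s): [1.89, 1.89, 2.57, 2.79, 3.14, 3.14].

INTERFACE

Orientations are given as a rotation vector (axis times angle).
In Python, from plant import env gives the robot as it stands.
- The arm moves only by the tool step_arm, never from a script. Its argument "plan" is a list of rows, each an object with "dr": the turn, a rotation vector about the tool's x, y, z in degrees, a list of three; "xyz": the shift along the tool's x, y, z in m, a list of three; "jaw": the opening, from -1 (shut) to 1 (fully open). In form: [{"dr": [rx, ry, rz], "xyz": [x, y, z], "jaw": jaw}, ...]. A call has 1 to 12 rows; each row shifts and turns the commanded pose from where the row before left it, along the tool's axes as they then stand; what a row does not reach is not made up. A row lasts 1/12 s, in which the tool goes at most 41.7 mm and 7.16 degrees, less where a joint would pass 70% of its speed; a pose out of reach is approached as far as the arm can. A call with a gripper value outside its range is refused whole. The fingers move at their own pace and stop on an object; "newtons" is the grip in N (left out, the last holds). Time passes only in rows, so rows that do not move let the fingers close. It gives the time, the measured TCP pose, the force and the opening at its end, in the units of the state.
- env.get_obs(): the state, without advancing time (a new reading comes with each control period).
- env.read_camera(name): name is "scene" or "top" or "wrist"; returns a dict with "img" (420x560x3 uint8, red, green, blue), "intrinsics" (3x3 intrinsics, pixels), "T" (4x4, takes a point from camera to world coordinates). Camera axes: x right, y down, z forward; pixel columns grow to the right and rows downward; lengths in mm; the calibration is good to about 2 mm. The wrist camera is an equidistant fisheye: a pixel r from the principal point sees the ray r / f radians off the axis. A picture is of the moment at which its call begins. There is no depth.
- env.sign_off(): hands the job in, once; it reports no verdict.
The state is a dict: "t": time; "joint_positions": joint angles; "qd": joint speeds; "tau": joint torques, N m; "tool_pos": TCP position; "ee_rot": TCP orientation; "force": force on the tool from outside, world axes, zero at the start; "torque": the same for the moment, N m; "grip_width": finger opening in mm.
Only numpy, scipy, OpenCV 4.12 (cv2) and the standard library are available. Lean on these libraries where they do the work, as an engineer would, in place of code of your own. Each camera call takes 0.05 s, during which the arm holds its last target. There are 200 camera calls.

TASK

The aluminium adapter plate lies crooked on top of the two brass pins of the dark locating fixture, too far left and away from the grey fence. Nudge it with the fingertips, only pushing it sideways and never lifting or tipping it up, until both its large holes drop over the two pins and it lies flat on the fixture; the fence helps to line it up. Leave the small things round the fixture where they are.

Things in the scene. Friction and masses are not known exactly. Their poses are not given: they have to be found in the camera images.
- fixture: dark steel locating fixture, fixed to the table: slab 130 mm (x) by 230 mm (y), 10 mm thick. Origin: centre of its underside; z up, x towards its fence, y along the fence (left when seen from the robot). A seated plate has its origin at x = 4.5, y = 0, z = 10 mm (slab's top) in this frame, with its axes along the fixture's and 0.5 mm of room to the fence
- fence (a point): middle of the light grey fence's inner face (which looks to -x, towards the robot), at x = 45, y = 0, z = 18 mm in the fixture's frame. The fence stands on the slab along its far long side: 16 mm thick, 210 mm long, its top 26 mm above the table. Axes as the fixture's
- pin0 (a point): tip of the left (+y) brass locating pin, at x = 14.5, y = 40, z = 17 mm in the fixture's frame. The pin is 10 mm thick for 3 mm above the slab, then tapers over 4 mm to a blunt nose 4 mm wide. Axes as the fixture's
- pin1 (a point): tip of the right (-y) pin, the same, at x = 14.5, y = -40, z = 17 mm in the fixture's frame
- plate: loose aluminium plate, 80 mm (x) by 150 mm (y), 8 mm thick, 0.2 to 0.33 kg; small dark dots on it are threads of no matter. Origin: centre of its underside; x across it towards the fence, y along its length, z up. At the start 18 to 30 mm left (+y) of its seat, 11 to 16 mm short of the fence, up to 0.08 rad askew; it rests on both pins and its -x edge, which lies on the slab, leaning about 0.11 rad
- edge (a point): middle of the plate's low long edge (robot's side), half-way up: x = -40, y = 0, z = 4 mm in the plate's frame. The fixture is polished (friction about 0.2): the plate slides at about 1 N; pushed here towards the fence it turns flush to it
- left_end (a point): middle of the plate's left (+y) end, half-way up: x = 0, y = 75, z = 4 mm in the plate's frame. Pushed here to the right along the fence, the plate falls level by itself when its holes come over the pins, which then stop it
- hole0 (a point): centre of the left (+y) through hole, 13 mm wide, at the plate's underside: x = 10, y = +40, z = 0 mm in the plate's frame; belongs on pin0
- hole1 (a point): centre of the right (-y) through hole, 13 mm wide, at the plate's underside: x = 10, y = -40, z = 0 mm in the plate's frame; belongs on pin1
- bnc_tee: bystander, to be left alone: metal T-shaped connector, 31x37x15 mm, behind the fence. Origin: centre of its underside
- coverslip_box: bystander, to be left alone: clear little coverslip box, 30x30x14 mm, left of the fixture. Origin: centre of its underside
- filter_cube: bystander, to be left alone: black filter cube with a violet window, 34x34x36 mm, right of the fixture. Origin: centre of its underside
- spare_optical_post_0: bystander, to be left alone: optical post lying on the table, 13 mm thick, 81 mm long, on the robot's side of the fixture. Origin: centre of its underside
- usb_stick: bystander, to be left alone: black USB stick, 18x52x8 mm, behind the fence. Origin: centre of its underside
Not all that is in view belongs to the job. There is more than one size of the plate; the one meant has the size given above.

How it is judged (in metres and radians):
At the end, for the whole second after the job is handed in: Each hole centre within 3 mm (horizontally) of its own pin, the plate's underside down on the slab within 1.5 mm and level within 0.025 rad, at rest; every listed bystander within 20 mm of where it stood (horizontal distance between hole0 and pin0 below 0.003 m and horizontal distance between hole1 and pin1 below 0.003 m and z of plate in the frame of fixture below 0.0115 m and angle between plate's own z axis and vertical below 0.025 rad and linear speed of plate below 0.01 m/s and distance of each of bnc_tee, coverslip_box, filter_cube, spare_optical_post_0, usb_stick from where it was at the start of the episode below 0.02 m); the robot touches nothing.
It fails at once if the plate is lifted or carried (its centre more than 12 mm above the slab's top) (z of plate in the frame of fixture above 0.022 m).
It fails at once if the plate is tipped up by more than 0.3 rad (angle between plate's own z axis and vertical above 0.3 rad).
It fails at once if a bystander is pushed away by more than 20 mm (distance of any of bnc_tee, coverslip_box, filter_cube, spare_optical_post_0, usb_stick from where it was at the start of the episode above 0.02 m).
It also fails if it takes over 40 s, if anything falls off the work surface, if the arm or the gripper's body presses on something with over 40 N, if the wrist force passes 120 N, or if a joint passes its speed limit or range.

## Working session

There is one attempt and no reset: what is moved stays moved. The work goes in short steps, Python scripts to look and compute and a tool call to move; the robot and the scene stay as the last step left them, time stands still between calls to the robot, and variables do not carry over. Pictures are saved under pics/ and viewed, about 8 in all and at most 12, crops included, and the job is handed in when it is done.

Besides the shell and the picture viewer there is one more tool, called after ">>>" as a command line: name --argument value ..., lists and objects as JSON in quotes. step_arm: Moves the arm, as the interface text tells. Its arguments: {"type":"object","properties":{"plan":{"type":"array"},"newtons":{"type":"number"}},"required":["plan"]}

```bash
mkdir -p pics; ls; cat > h.py <<'E'
import numpy as np, cv2
from plant import env
def cam(n,f=None):
    c=env.read_camera(n)
    if f: cv2.imwrite('pics/'+f,c['img'][:,:,::-1])
    return c
def ray(c,u,v,z):
    K=np.array(c['intrinsics']);T=np.array(c['T'])
    d=T[:3,:3]@np.linalg.solve(K,[u,v,1.]);o=T[:3,3]
    return o+d*(z-o[2])/d[2]
def proj(c,p):
    K=np.array(c['intrinsics']);T=np.array(c['T'])
    q=K@(T[:3,:3].T@(np.array(p,float)-T[:3,3]));return q[:2]/q[2]
E
python3 - <<'E'
from h import *
a=cam('top','top.png');b=cam('scene','scene.png')
for c in(a,b):print(np.round(c['intrinsics'],1),np.round(c['T'],3))
print(env.get_obs())
E
```

```text
pics
[[495.9   0.  281.6]
 [  0.  495.9 210.8]
 [  0.    0.    1. ]] [[ 2.80000e-02 -9.87000e-01  1.56000e-01  4.16993e+02]
 [-9.99000e-01 -3.20000e-02 -2.20000e-02 -1.18820e+01]
 [ 2.60000e-02 -1.55000e-01 -9.88000e-01  8.90872e+02]
 [ 0.00000e+00  0.00000e+00  0.00000e+00  1.00000e+00]]
[[467.8   0.  282.9]
 [  0.  467.8 214.8]
 [  0.    0.    1. ]] [[ 8.49000e-01 -4.58000e-01  2.62000e-01  3.08428e+02]
 [-5.28000e-01 -7.30000e-01  4.33000e-01 -4.11414e+02]
 [-7.00000e-03 -5.06000e-01 -8.62000e-01  8.47509e+02]
 [ 0.00000e+00  0.00000e+00  0.00000e+00  1.00000e+00]]
{'t': 0.1, 'joint_positions': array([-1.34532349e+00,  2.63517090e-01, -4.88521303e-02,  1.25939968e+00,
        9.02802154e-06,  1.41551711e+00]), 'qd': array([ 0.00024791,  0.00048383,  0.00408239,  0.00047112, -0.00079889,
       -0.00086864]), 'tau': array([ 5.03212839e-03, -6.38573313e+01,  3.85066366e+01,  9.96056478e-03,
        3.18614264e-05,  2.39075047e-05]), 'tool_pos': array([ 195.05462233, -487.16849344,  230.859243  ]), 'ee_rot': array([-2.60111144e+00,  1.76057225e+00,  1.10759824e-03]), 'force': array([-0.70811451,  0.26341458,  0.41791702]), 'torque': array([ 0.02551273, -0.01568138,  0.01110079]), 'grip_width': 85.2917229034914}
```

View pics/top.png

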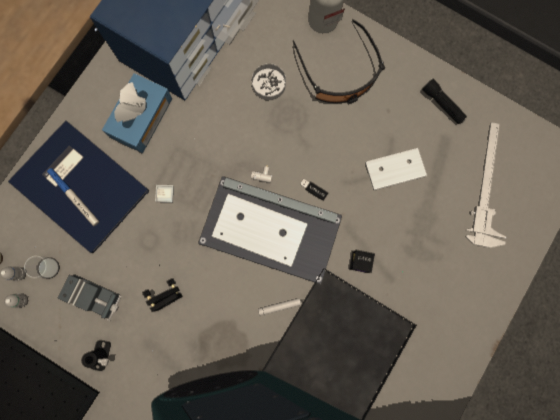

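View pics/scene.png

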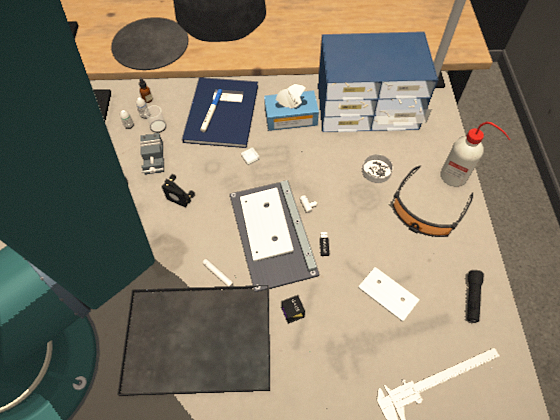

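The two candidates in the top view are the plate on the fixture at (260,231) and a loose plate at (396,169). The loose one is smaller and is not on the pins, so the one on the fixture should be meant. I'll measure both and confirm in a crop.

```bash
cat > meas.py <<'E'
from h import *
def quad(cnt):
    h=cv2.convexHull(cnt);return cv2.boxPoints(cv2.minAreaRect(h))
def white(c,lo=190):
    g=cv2.cvtColor(c['img'],cv2.COLOR_RGB2GRAY)
    cs,_=cv2.findContours((g>lo).astype(np.uint8),cv2.RETR_EXTERNAL,cv2.CHAIN_APPROX_NONE)
    return [k for k in cs if cv2.contourArea(k)>700]
E
python3 - <<'E'
from meas import *
c=cam('top')
for k in white(c):
    q=quad(k);p=np.array([ray(c,u,v,14) for u,v in q])
    print(cv2.contourArea(k),q.round(1).tolist(),p[:,:2].round(1).tolist(),[round(float(np.linalg.norm(p[i]-p[i-1])),1) for i in range(4)])
x0,y0,s=190,165,5
im=cv2.resize(c['img'][y0:y0+120,x0:x0+160],None,fx=s,fy=s,interpolation=cv2.INTER_CUBIC)
cv2.imwrite('pics/crop.png',im[:,:,::-1])
E
```

```text
3668.0 [[211.5, 235.5], [227.60000610351562, 193.39999389648438], [306.70001220703125, 223.60000610351562], [290.70001220703125, 265.70001220703125]] [[506.9, 91.7], [583.6, 66.8], [533.5, -76.6], [457.8, -49.8]] [149.8, 80.7, 151.9, 80.2]
1436.0 [[365.79998779296875, 161.60000610351562], [418.3999938964844, 147.39999389648438], [425.70001220703125, 174.6999969482422], [373.20001220703125, 188.89999389648438]] [[651.1, -182.3], [681.3, -279.5], [630.2, -292.2], [600.6, -195.8]] [52.2, 101.7, 52.7, 100.9]
706.0 [[467.5, 139.6999969482422], [494.8999938964844, 137.6999969482422], [502.0, 236.0], [474.6000061035156, 238.0]] [[699.3, -371.2], [704.9, -422.7], [522.0, -428.4], [516.9, -378.5]] [182.5, 51.8, 183.0, 50.2]
```

View pics/crop.png

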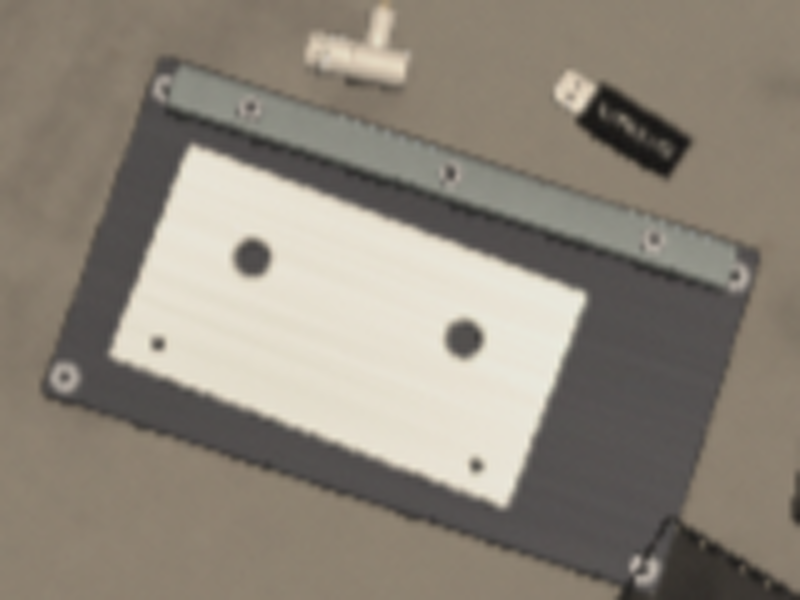

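The crop confirms it: the plate on the dark slab measures 150 x 80 mm and is the one meant, while the loose one is 101 x 52 mm. The fence's centre screw is at crop (450,174), and the slab corners are at (163,58), (760,250) and (42,395).

```bash
cat > fix.py <<'E'
from meas import *
def w(c,x,y,z): return ray(c,190+(x+.5)/5-.5,165+(y+.5)/5-.5,z)
E
python3 - <<'E'
from fix import *
c=cam('top')
A,B,C=w(c,163,58,10),w(c,760,250,10),w(c,42,395,10)
print('slab',A,B,C,np.linalg.norm(A-B),np.linalg.norm(A-C))
S=[w(c,x,y,26) for x,y in((250,107),(450,174),(654,240))]
print('screws',np.round(S,1))
E1,E2=w(c,170,108,26),w(c,725,288,26);print('fence inner top',E1,E2)
yaw=lambda d:np.arctan2(-d[0],d[1])
print('yaws',yaw(A-B),yaw(S[0]-S[2]),yaw(E1-E2),np.arctan2(*(A-C)[1::-1]))
# origin estimates
for y in [yaw(A-B)*.5+yaw(S[0]-S[2])*.5]:
    R=np.array([[np.cos(y),-np.sin(y)],[np.sin(y),np.cos(y)]])
    for p,l in((A,(65,115)),(B,(65,-115)),(C,(-65,115)),(S[1],(53,0)),((E1+E2)/2,(45,0))): print('org',p[:2]-R@np.array(l,float))
    o=np.mean([p[:2]-R@np.array(l,float) for p,l in((A,(65,115)),(B,(65,-115)),(C,(-65,115)),(S[1],(53,0)))],0)
print('fix',o,y)
# plate: corners; low edge top z~18, far edge higher
k=max(white(c),key=cv2.contourArea);q=quad(k)
zz=[18,27,27,18]
p=np.array([ray(c,u,v,z) for (u,v),z in zip(q,zz)])
print('plate in fix',((p[:,:2]-o)@R).round(1), 'yaw',yaw(p[0]-p[3])-y,yaw(p[1]-p[2])-y)
# grid: other objects in fixture frame
for n,u,v in(('post',280,307),('cover',164,194),('cube',362,261),('mat',325,270)): print(n,((ray(c,u,v,8)[:2]-o)@R).round())
E
```

```text
slab [615.7457608   78.26284572  10.        ] [ 552.283292   -139.45846903   10.        ] [492.18067721 115.32646122  10.        ] 226.78195659968395 129.00403667315487
screws [[595.4  45.   26. ]
 [573.6 -26.7  26. ]
 [552.2 -99.5  26. ]]
fence inner top [594.08239707  73.30744149  26.        ] [ 535.87080043 -124.87602662   26.        ]
yaws -0.2836265558313706 -0.29040293955645596 -0.2856907494257213 -0.2914129172400969
org [520.84930907 -13.63200424]
org [522.49762202 -10.76187287]
org [521.96634719 -13.37013494]
org [522.71831741 -11.68713782]
org [521.81740277 -13.04522657]
fix [522.00789892 -12.36278747] -0.2870147476939133
plate in fix [[-44.3  95. ]
 [ 34.6  91.5]
 [ 27.3 -57.9]
 [-51.2 -54. ]] yaw -0.046387272222255305 -0.04918311884931903
post [-125.  -59.]
cover [  1. 202.]
cube [  -3. -173.]
mat [ -39. -114.]
```

```bash
cat > go.py <<'E'
from h import *
from scipy.spatial.transform import Rotation as Ro
import sys
O=np.array([522.,-12.4]);Y=-.287
RF=np.array([[np.cos(Y),-np.sin(Y)],[np.sin(Y),np.cos(Y)]])
s=env.get_obs();R=Ro.from_rotvec(s['ee_rot']).as_matrix();p=s['tool_pos']
print('t',s['t'],'tcp',p.round(1),'fix',(RF.T@(p[:2]-O)).round(1),'F',s['force'].round(1),'w',round(s['grip_width'],1))
print('tool x,y,z',R.T.round(3).tolist())
a=np.arctan2(R[1,0],R[0,0]);print('tool x heading deg',np.degrees(a),'fix x heading',np.degrees(Y))
if len(sys.argv)>3:
    x,y,z=map(float,sys.argv[1:4]);t=np.r_[O+RF@[x,y],z]
    print('target',t.round(1),'shift in tool axes, m',(R.T@(t-p)/1000).round(4))
E
python3 go.py -75 20 120
```

```text
t 0.2 tcp [ 195.1 -487.2  231. ] fix [-179.1 -548. ] F [0.3 0.3 0.8] w 85.4
tool x,y,z [[0.372, -0.928, -0.001], [-0.928, -0.372, -0.0], [-0.0, 0.001, -1.0]]
tool x heading deg -68.18016850073589 fix x heading -16.443888720254627
target [455.7  28.  120. ] shift in tool axes, m [-0.3814 -0.4335  0.1113]
```

>>> step_arm --plan '[{"dr": [0, 0, 6.4], "xyz": [0, 0, 0], "jaw": -1}, {"dr": [0, 0, 6.4], "xyz": [0, 0, 0], "jaw": -1}, {"dr": [0, 0, 6.4], "xyz": [0, 0, 0], "jaw": -1}, {"dr": [0, 0, 6.4], "xyz": [0, 0, 0], "jaw": -1}, {"dr": [0, 0, 6.4], "xyz": [0, 0, 0], "jaw": -1}, {"dr": [0, 0, 6.3], "xyz": [0, 0, 0], "jaw": -1}, {"dr": [0, 0, 0], "xyz": [-0.026, -0.005, 0], "jaw": -1}, {"dr": [0, 0, 0], "xyz": [-0.026, -0.005, 0], "jaw": -1}, {"dr": [0, 0, 0], "xyz": [-0.026, -0.005, 0], "jaw": -1}, {"dr": [0, 0, 0], "xyz": [-0.026, -0.005, 0], "jaw": -1}, {"dr": [0, 0, 0], "xyz": [-0.026, -0.005, 0], "jaw": -1}, {"dr": [0, 0, 0], "xyz": [-0.026, -0.005, 0], "jaw": -1}]' --newtons 40

```text
t: 1.2
tool_pos: [268.4, -345.1, 231.2]
ee_rot: [-1.88, 2.517, 0.0]
force: [0.7, 0.4, 0.7]
grip_width: -0.0
```

>>> step_arm --plan '[{"dr": [0, 0, 0], "xyz": [-0.026, -0.005, 0], "jaw": -1}, {"dr": [0, 0, 0], "xyz": [-0.026, -0.005, 0], "jaw": -1}, {"dr": [0, 0, 0], "xyz": [-0.026, -0.005, 0], "jaw": -1}, {"dr": [0, 0, 0], "xyz": [-0.026, -0.005, 0], "jaw": -1}, {"dr": [0, 0, 0], "xyz": [-0.026, -0.005, 0], "jaw": -1}, {"dr": [0, 0, 0], "xyz": [-0.026, -0.005, 0], "jaw": -1}, {"dr": [0, 0, 0], "xyz": [-0.026, -0.005, 0], "jaw": -1}, {"dr": [0, 0, 0], "xyz": [-0.026, -0.005, 0], "jaw": -1}, {"dr": [0, 0, 0], "xyz": [-0.026, -0.005, 0], "jaw": -1}, {"dr": [0, 0, 0], "xyz": [-0.026, -0.005, 0], "jaw": -1}, {"dr": [0, 0, 0], "xyz": [-0.026, -0.005, 0], "jaw": -1}, {"dr": [0, 0, 0], "xyz": [-0.026, -0.005, 0], "jaw": -1}]'

```text
t: 2.2
tool_pos: [414.5, -62.8, 231.3]
ee_rot: [-1.88, 2.517, -0.0]
force: [0.6, -0.6, 0.1]
grip_width: 0.1
```

```bash
python3 go.py -75 20 60
```

```text
t 2.2 tcp [414.5 -62.8 231.3] fix [-88.8 -78.8] F [ 0.6 -0.6  0.1] w 0.1
tool x,y,z [[-0.284, -0.959, 0.0], [-0.959, 0.284, -0.0], [0.0, -0.0, -1.0]]
tool x heading deg -106.4785692769752 fix x heading -16.443888720254627
target [455.7  28.   60. ] shift in tool axes, m [-0.0988 -0.0138  0.1713]
```

>>> step_arm --plan '[{"dr": [0, 0, 0], "xyz": [-0.025, -0.0035, 0], "jaw": -1}, {"dr": [0, 0, 0], "xyz": [-0.025, -0.0035, 0], "jaw": -1}, {"dr": [0, 0, 0], "xyz": [-0.025, -0.0035, 0.02], "jaw": -1}, {"dr": [0, 0, 0], "xyz": [-0.024, -0.0033, 0.03], "jaw": -1}, {"dr": [0, 0, 0], "xyz": [0, 0, 0.035], "jaw": -1}, {"dr": [0, 0, 0], "xyz": [0, 0, 0.035], "jaw": -1}, {"dr": [0, 0, 0], "xyz": [0, 0, 0.035], "jaw": -1}, {"dr": [0, 0, 0], "xyz": [0, 0, 0.03], "jaw": -1}, {"dr": [0, 0, 0], "xyz": [0, 0, 0.018], "jaw": -1}, {"dr": [0, 0, 0], "xyz": [0, 0, 0.01], "jaw": -1}, {"dr": [0, 0, 0], "xyz": [0, 0, 0.005], "jaw": -1}, {"dr": [0, 0, 0], "xyz": [0, 0, 0], "jaw": -1}]'

```text
t: 3.2
tool_pos: [443.8, -11.3, 13.5]
ee_rot: [-1.933, 2.443, 0.036]
force: [-0.2, 0.3, 0.1]
grip_width: 0.1
```

```bash
python3 go.py -60 20 13; python3 - <<'E'
from h import *
cam('wrist','w1.png');c=cam('scene')
im=cv2.resize(c['img'][160:310,180:380],None,fx=4,fy=4,interpolation=cv2.INTER_CUBIC)
w=cv2.imread('pics/w1.png')
cv2.imwrite('pics/s1.png',im[:,:,::-1])
E
```

```text
t 3.2 tcp [443.8 -11.3  13.5] fix [-75.3 -21.1] F [-0.2  0.3  0.1] w 0.1
tool x,y,z [[-0.23, -0.973, -0.035], [-0.973, 0.23, 0.002], [0.006, 0.034, -0.999]]
tool x heading deg -103.31436452436817 fix x heading -16.443888720254627
target [470.1  23.8  13. ] shift in tool axes, m [-0.0402 -0.0176  0.0019]
```

View pics/s1.png

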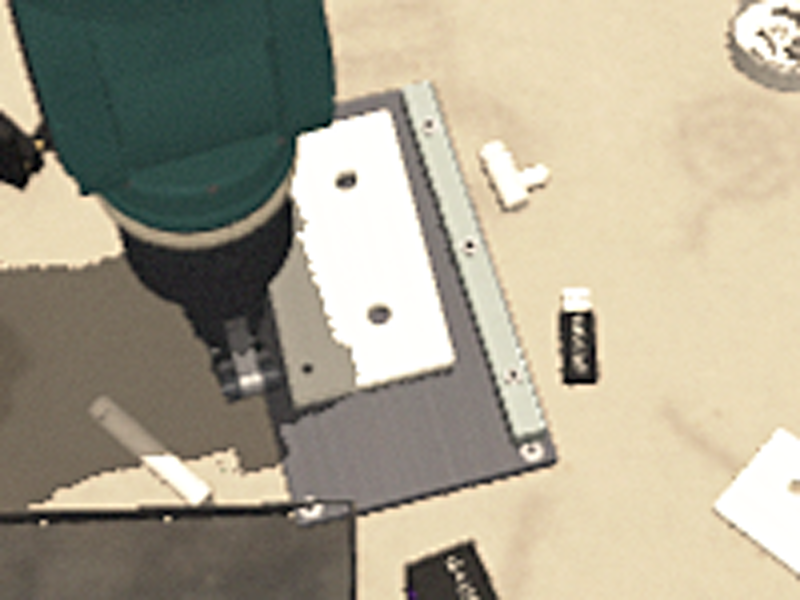

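```bash
cat >> go.py <<'E'
print('q',s['joint_positions'].round(3))
h=Y-np.pi/2;x=np.array([np.cos(h),np.sin(h),0]);z=np.array([0,0,-1.])
D=np.c_[x,np.cross(z,x),z];print('turn in tool axes deg',np.degrees(Ro.from_matrix(R.T@D).as_rotvec()).round(2))
if len(sys.argv)>3: print('shift after turn',(D.T@(t-p)/1000).round(4))
E
python3 go.py -75 20 13
```

```text
t 3.3 tcp [444.6 -11.4  14.7] fix [-74.6 -21. ] F [-0.5  0.3 -0.7] w -0.1
tool x,y,z [[-0.23, -0.973, -0.035], [-0.973, 0.23, -0.0], [0.008, 0.034, -0.999]]
tool x heading deg -103.29704230759248 fix x heading -16.443888720254627
target [455.7  28.   13. ] shift in tool axes, m [-0.0408 -0.0018  0.0031]
q [-0.232  0.316 -0.641  0.614  0.035  3.142]
turn in tool axes deg [0.04 2.   3.15]
shift after turn [-0.041   0.0004  0.0017]
```

Joint 6 hit its limit at 3.14, which stopped the tool short and tilted it. I'll lift a little and turn a quarter turn back.

>>> step_arm --plan '[{"dr": [0, 0, 0], "xyz": [0, 0, -0.03], "jaw": -1}, {"dr": [0, 0, -7], "xyz": [0, 0, 0], "jaw": -1}, {"dr": [0, 0, -7], "xyz": [0, 0, 0], "jaw": -1}, {"dr": [0, 0, -7], "xyz": [0, 0, 0], "jaw": -1}, {"dr": [0, 0, -7], "xyz": [0, 0, 0], "jaw": -1}, {"dr": [0, 0, -7], "xyz": [0, 0, 0], "jaw": -1}, {"dr": [0, 0, -7], "xyz": [0, 0, 0], "jaw": -1}, {"dr": [0, 0, -7], "xyz": [0, 0, 0], "jaw": -1}, {"dr": [0, 0, -7], "xyz": [0, 0, 0], "jaw": -1}, {"dr": [0, 0, -7], "xyz": [0, 0, 0], "jaw": -1}, {"dr": [0, 0, -7], "xyz": [0, 0, 0], "jaw": -1}, {"dr": [0, 0, -7], "xyz": [0, 0, 0], "jaw": -1}]'

```text
t: 4.3
tool_pos: [444.6, -12.4, 45.2]
ee_rot: [-3.027, 0.697, -0.003]
force: [-0.2, -0.2, 0.1]
grip_width: 0.1
```

```bash
sed -i 's/h=Y-np.pi\/2/h=Y/' go.py; python3 go.py -75 20 13
```

```text
t 4.3 tcp [444.6 -12.4  45.2] fix [-74.2 -21.9] F [-0.2 -0.2  0.1] w 0.1
tool x,y,z [[0.899, -0.437, -0.006], [-0.437, -0.899, -0.034], [0.01, 0.034, -0.999]]
tool x heading deg -25.93990800127839 fix x heading -16.443888720254627
target [455.7  28.   13. ] shift in tool axes, m [-0.0075 -0.0401  0.0337]
q [-0.234  0.274 -0.595  0.7    0.035  1.789]
turn in tool axes deg [-1.99  0.19 -9.5 ]
shift after turn [-0.0008 -0.0419  0.0322]
```

>>> step_arm --plan '[{"dr": [-2, 0.2, 0], "xyz": [0, 0, 0], "jaw": -1}, {"dr": [0, 0, -4.7], "xyz": [0, 0, 0], "jaw": -1}, {"dr": [0, 0, -4.7], "xyz": [0, 0, 0], "jaw": -1}, {"dr": [0, 0, 0], "xyz": [0, -0.021, 0], "jaw": -1}, {"dr": [0, 0, 0], "xyz": [0, -0.021, 0], "jaw": -1}, {"dr": [0, 0, 0], "xyz": [0, 0, 0.016], "jaw": -1}, {"dr": [0, 0, 0], "xyz": [0, 0, 0.012], "jaw": -1}, {"dr": [0, 0, 0], "xyz": [0, 0, 0.004], "jaw": -1}, {"dr": [0, 0, 0], "xyz": [0, 0, 0], "jaw": -1}]'

```text
t: 5.05
tool_pos: [455.9, 28.0, 12.2]
ee_rot: [-3.107, 0.461, 0.008]
force: [0.9, 1.4, 0.8]
grip_width: -0.3
```

```bash
python3 go.py -75 20 13
```

```text
t 5.05 tcp [455.9  28.   12.2] fix [-74.9  20. ] F [0.9 1.4 0.8] w -0.3
tool x,y,z [[0.957, -0.29, -0.005], [-0.29, -0.957, 0.0], [-0.005, 0.001, -1.0]]
tool x heading deg -16.878025375799048 fix x heading -16.443888720254627
target [455.7  28.   13. ] shift in tool axes, m [-0.0001  0.     -0.0008]
q [-1.180e-01  3.410e-01 -6.060e-01  6.290e-01  1.000e-03  1.748e+00]
turn in tool axes deg [ 0.02  0.29 -0.43]
shift after turn [-0.0001  0.     -0.0008]
```

>>> step_arm --plan '[{"dr": [0, 0, 0], "xyz": [0.002, 0, 0], "jaw": -1}, {"dr": [0, 0, 0], "xyz": [0.002, 0, 0], "jaw": -1}, {"dr": [0, 0, 0], "xyz": [0.002, 0, 0], "jaw": -1}, {"dr": [0, 0, 0], "xyz": [0.002, 0, 0], "jaw": -1}, {"dr": [0, 0, 0], "xyz": [0.002, 0, 0], "jaw": -1}, {"dr": [0, 0, 0], "xyz": [0.002, 0, 0], "jaw": -1}, {"dr": [0, 0, 0], "xyz": [0.002, 0, 0], "jaw": -1}, {"dr": [0, 0, 0], "xyz": [0.002, 0, 0], "jaw": -1}, {"dr": [0, 0, 0], "xyz": [0.001, 0, 0], "jaw": -1}, {"dr": [0, 0, 0], "xyz": [0.001, 0, 0], "jaw": -1}, {"dr": [0, 0, 0], "xyz": [0.001, 0, 0], "jaw": -1}, {"dr": [0, 0, 0], "xyz": [0.001, 0, 0], "jaw": -1}]'

```text
t: 6.05
tool_pos: [475.2, 22.2, 12.0]
ee_rot: [-3.107, 0.461, 0.008]
force: [-1.3, 0.3, 0.3]
grip_width: -0.2
```

```bash
python3 go.py; cat > look.py <<'E'
from fix import *
O=np.array([522.,-12.4]);Y=-.287
RF=np.array([[np.cos(Y),-np.sin(Y)],[np.sin(Y),np.cos(Y)]])
import sys
c=cam('top')
im=cv2.resize(c['img'][165:285,190:350],None,fx=5,fy=5,interpolation=cv2.INTER_CUBIC)
cv2.imwrite('pics/'+sys.argv[1],im[:,:,::-1])
E
python3 look.py t2.png
```

```text
t 6.05 tcp [475.2  22.2  12. ] fix [-54.7  20. ] F [-1.3  0.3  0.3] w -0.2
tool x,y,z [[0.957, -0.29, -0.005], [-0.29, -0.957, 0.0], [-0.005, 0.001, -1.0]]
tool x heading deg -16.86137632006855 fix x heading -16.443888720254627
q [-1.25e-01  3.67e-01 -5.61e-01  6.47e-01  1.00e-03  1.74e+00]
turn in tool axes deg [ 0.02  0.27 -0.42]
```

View pics/t2.png

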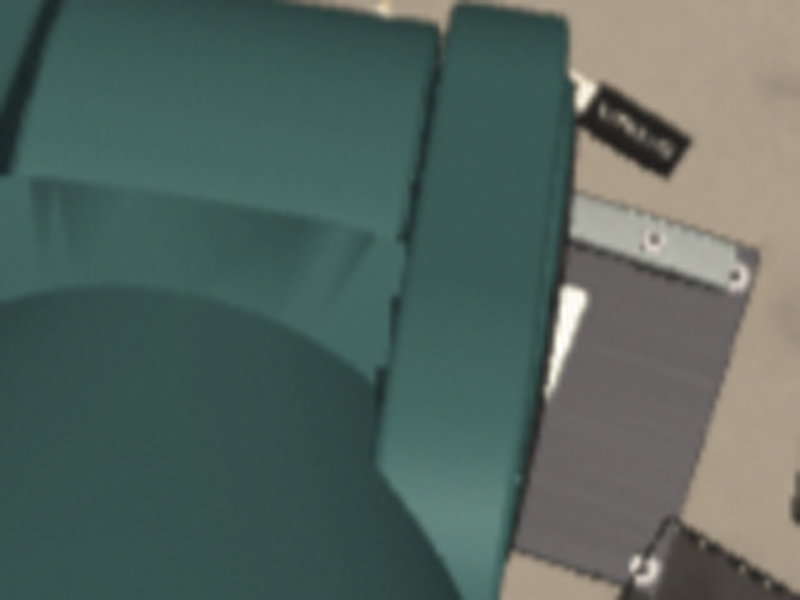

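The arm hides most of the plate in the top view. The visible right far corner is still at (585,293), where it started, so the fingers have only just reached the edge, if at all.

>>> step_arm --plan '[{"dr": [0, 0, 0], "xyz": [0.0015, 0, 0], "jaw": -1}, {"dr": [0, 0, 0], "xyz": [0.0015, 0, 0], "jaw": -1}, {"dr": [0, 0, 0], "xyz": [0.0015, 0, 0], "jaw": -1}, {"dr": [0, 0, 0], "xyz": [0.0015, 0, 0], "jaw": -1}]'

```text
t: 6.43
tool_pos: [481.0, 20.5, 12.0]
ee_rot: [-3.107, 0.461, 0.008]
force: [-1.2, 0.1, 1.1]
grip_width: 0.0
```

>>> step_arm --plan '[{"dr": [0, 0, 0], "xyz": [0.0015, 0, 0], "jaw": -1}, {"dr": [0, 0, 0], "xyz": [0.0015, 0, 0], "jaw": -1}, {"dr": [0, 0, 0], "xyz": [0.0015, 0, 0], "jaw": -1}, {"dr": [0, 0, 0], "xyz": [0.0015, 0, 0], "jaw": -1}]'

```text
t: 6.77
tool_pos: [486.8, 18.7, 12.0]
ee_rot: [-3.107, 0.461, 0.007]
force: [-2.2, 0.5, 1.9]
grip_width: 0.1
```

```bash
python3 - <<'E'
from h import *
a=cam('wrist','w3.png')
c=cam('scene')
b=cv2.resize(c['img'][160:310,180:380],None,fx=2,fy=2,interpolation=cv2.INTER_CUBIC)[:,:,::-1]
w=cv2.imread('pics/w3.png')
o=np.zeros((420,800,3),np.uint8);o[:300,:400]=b;o[:300,400:]=cv2.resize(w,(400,300));cv2.imwrite('pics/m3.png',o[:300])
E
```

```text
(no output)
```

View pics/m3.png

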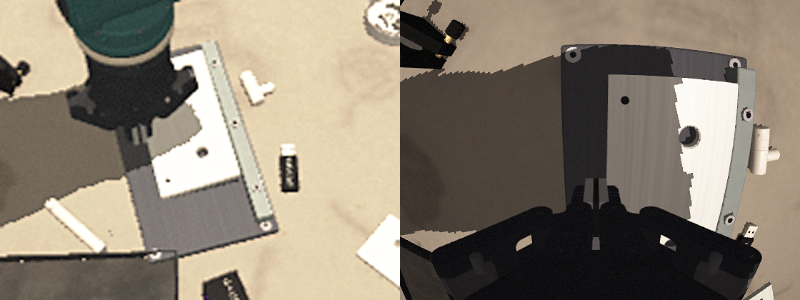

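The plate has moved and lies almost parallel to the fence. In the wrist view its far left corner at (738,82) is right beside the fence. I'll push gently until the force rises.

>>> step_arm --plan '[{"dr": [0, 0, 0], "xyz": [0.001, 0, 0], "jaw": -1}, {"dr": [0, 0, 0], "xyz": [0.001, 0, 0], "jaw": -1}, {"dr": [0, 0, 0], "xyz": [0, 0, 0], "jaw": -1}]'

```text
t: 7.12
tool_pos: [488.3, 18.2, 12.0]
ee_rot: [-3.107, 0.461, 0.008]
force: [-2.9, -0.8, 4.6]
grip_width: -0.3
```

>>> step_arm --plan '[{"dr": [0, 0, 0], "xyz": [0.001, 0, 0], "jaw": -1}, {"dr": [0, 0, 0], "xyz": [0.001, 0, 0], "jaw": -1}, {"dr": [0, 0, 0], "xyz": [0, 0, 0], "jaw": -1}]'

```text
t: 7.37
tool_pos: [488.6, 18.0, 11.8]
ee_rot: [-3.107, 0.46, 0.013]
force: [-12.0, 3.1, 11.4]
grip_width: 0.2
```

Flush: the force rose to 12 N. Next I'll back off and go round to the left end.

>>> step_arm --plan '[{"dr": [0, 0, 0], "xyz": [-0.004, 0, 0], "jaw": -1}, {"dr": [0, 0, 0], "xyz": [-0.01, 0, 0], "jaw": -1}, {"dr": [0, 0, 0], "xyz": [0, 0, -0.025], "jaw": -1}, {"dr": [0, 0, 0], "xyz": [0, 0, -0.025], "jaw": -1}, {"dr": [0, 0, 0], "xyz": [0, -0.035, 0], "jaw": -1}, {"dr": [0, 0, 0], "xyz": [0, -0.035, 0], "jaw": -1}, {"dr": [0, 0, 0], "xyz": [0, -0.035, 0], "jaw": -1}, {"dr": [0, 0, 0], "xyz": [0.03, 0, 0], "jaw": -1}, {"dr": [0, 0, 0], "xyz": [0.03, 0, 0], "jaw": -1}, {"dr": [0, 0, 0], "xyz": [0, 0, 0], "jaw": -1}]'

```text
t: 8.2
tool_pos: [569.5, 104.4, 61.7]
ee_rot: [-3.107, 0.46, 0.002]
force: [-1.2, -0.4, -0.7]
grip_width: -0.1
```

```bash
python3 go.py 4 125 13; python3 - <<'E'
from h import *
cam('wrist','w4.png')
c=cam('scene')
b=cv2.resize(c['img'][160:310,180:380],None,fx=2,fy=2,interpolation=cv2.INTER_CUBIC)[:,:,::-1]
w=cv2.imread('pics/w4.png')
cv2.imwrite('pics/m4.png',np.hstack([b,cv2.resize(w,(400,300))]))
E
```

```text
t 8.2 tcp [569.5 104.4  61.7] fix [ 12.5 125.4] F [-1.2 -0.4 -0.7] w -0.1
tool x,y,z [[0.957, -0.29, -0.001], [-0.29, -0.957, -0.0], [-0.001, 0.001, -1.0]]
tool x heading deg -16.845224922804046 fix x heading -16.443888720254627
target [561.2 106.4  13. ] shift in tool axes, m [-0.0085  0.0005  0.0487]
q [ 4.000e-02  4.550e-01 -2.320e-01  8.840e-01  1.000e-03  1.905e+00]
turn in tool axes deg [-0.03  0.07 -0.4 ]
shift after turn [-0.0085  0.0004  0.0487]
```

View pics/m4.png

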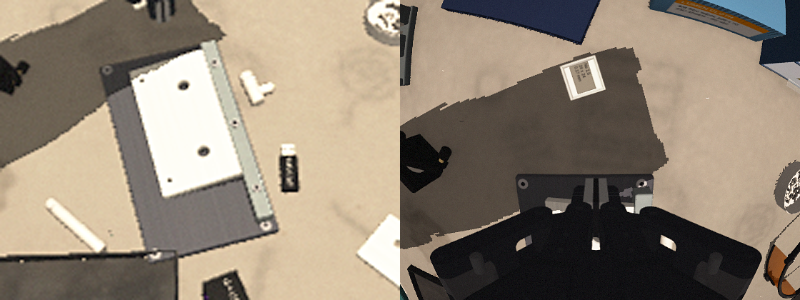

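The scene view shows the plate flush along the fence, still to the left of its seat. I'll lower the fingers beside its left end.

>>> step_arm --plan '[{"dr": [0, 0, -0.4], "xyz": [-0.0085, 0, 0], "jaw": -1}, {"dr": [0, 0, 0], "xyz": [0, 0, 0.025], "jaw": -1}, {"dr": [0, 0, 0], "xyz": [0, 0, 0.018], "jaw": -1}, {"dr": [0, 0, 0], "xyz": [0, 0, 0.0055], "jaw": -1}, {"dr": [0, 0, 0], "xyz": [0, 0.003, 0], "jaw": -1}, {"dr": [0, 0, 0], "xyz": [0, 0.003, 0], "jaw": -1}, {"dr": [0, 0, 0], "xyz": [0, 0.003, 0], "jaw": -1}, {"dr": [0, 0, 0], "xyz": [0, 0.003, 0], "jaw": -1}, {"dr": [0, 0, 0], "xyz": [0, 0.003, 0], "jaw": -1}, {"dr": [0, 0, 0], "xyz": [0, 0.003, 0], "jaw": -1}, {"dr": [0, 0, 0], "xyz": [0, 0.003, 0], "jaw": -1}]'

```text
t: 9.22
tool_pos: [551.0, 86.8, 13.6]
ee_rot: [-3.108, 0.45, 0.007]
force: [0.6, 1.0, 1.3]
grip_width: -0.1
```

```bash
python3 go.py 4 87 13
```

```text
t 9.2167 tcp [551.   86.8  13.6] fix [ -0.3 103.3] F [0.6 1.  1.3] w -0.1
tool x,y,z [[0.959, -0.284, -0.004], [-0.284, -0.959, -0.0], [-0.004, 0.001, -1.0]]
tool x heading deg -16.47129156844352 fix x heading -16.443888720254627
target [550.5  69.9  13. ] shift in tool axes, m [0.0043 0.0163 0.0006]
q [ 9.000e-03  4.760e-01 -3.530e-01  7.460e-01  1.000e-03  1.868e+00]
turn in tool axes deg [-0.01  0.24 -0.03]
shift after turn [0.0043 0.0163 0.0006]
```

>>> step_arm --plan '[{"dr": [0, 0, 0], "xyz": [0.0005, 0.0015, 0], "jaw": -1}, {"dr": [0, 0, 0], "xyz": [0.0005, 0.0015, 0], "jaw": -1}, {"dr": [0, 0, 0], "xyz": [0.0005, 0.0015, 0], "jaw": -1}, {"dr": [0, 0, 0], "xyz": [0.0005, 0.0015, 0], "jaw": -1}, {"dr": [0, 0, 0], "xyz": [0, 0.0015, 0], "jaw": -1}, {"dr": [0, 0, 0], "xyz": [0, 0.0015, 0], "jaw": -1}, {"dr": [0, 0, 0], "xyz": [0, 0.0015, 0], "jaw": -1}, {"dr": [0, 0, 0], "xyz": [0, 0.0015, 0], "jaw": -1}]'

```text
t: 9.88
tool_pos: [549.4, 74.8, 13.2]
ee_rot: [-3.109, 0.45, 0.007]
force: [0.1, -0.1, -1.0]
grip_width: -0.2
```

```bash
python3 go.py 4 87 13; python3 - <<'E'
from h import *
cam('wrist','w5.png')
c=cam('scene')
b=cv2.resize(c['img'][160:310,180:380],None,fx=2,fy=2,interpolation=cv2.INTER_CUBIC)[:,:,::-1]
w=cv2.imread('pics/w5.png')
cv2.imwrite('pics/m5.png',np.hstack([b,cv2.resize(w,(400,300))]))
E
```

```text
t 9.8833 tcp [549.4  74.8  13.2] fix [ 1.6 91.4] F [ 0.1 -0.1 -1. ] w -0.2
tool x,y,z [[0.959, -0.283, -0.005], [-0.283, -0.959, 0.0], [-0.005, 0.001, -1.0]]
tool x heading deg -16.468259721869362 fix x heading -16.443888720254627
target [550.5  69.9  13. ] shift in tool axes, m [0.0024 0.0044 0.0002]
q [-1.200e-02  4.720e-01 -3.620e-01  7.420e-01  1.000e-03  1.846e+00]
turn in tool axes deg [ 0.02  0.27 -0.02]
shift after turn [0.0024 0.0044 0.0002]
```

View pics/m5.png

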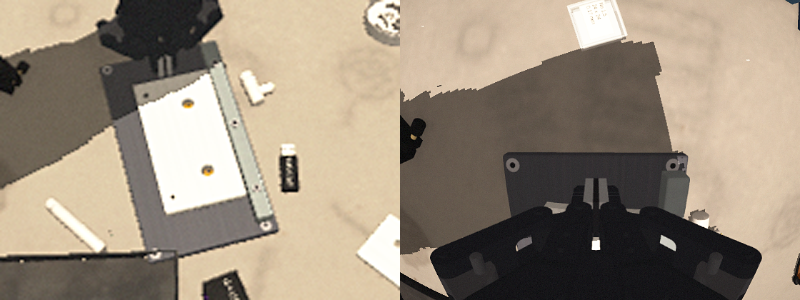

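In the scene view both holes, at (188,103) and (208,170), now show brass. I'll keep pushing until the pins stop the plate.

>>> step_arm --plan '[{"dr": [0, 0, 0], "xyz": [0, 0.001, 0], "jaw": -1}, {"dr": [0, 0, 0], "xyz": [0, 0.001, 0], "jaw": -1}, {"dr": [0, 0, 0], "xyz": [0, 0.001, 0], "jaw": -1}, {"dr": [0, 0, 0], "xyz": [0, 0, 0], "jaw": -1}]'

```text
t: 10.32
tool_pos: [548.5, 71.9, 13.3]
ee_rot: [-3.109, 0.45, 0.007]
force: [-0.9, 0.0, -0.2]
grip_width: -0.3
```

>>> step_arm --plan '[{"dr": [0, 0, 0], "xyz": [0, 0.001, 0], "jaw": -1}, {"dr": [0, 0, 0], "xyz": [0, 0.001, 0], "jaw": -1}, {"dr": [0, 0, 0], "xyz": [0, 0, 0], "jaw": -1}]'

```text
t: 10.57
tool_pos: [548.0, 70.1, 13.3]
ee_rot: [-3.109, 0.45, 0.007]
force: [-0.2, 0.7, 0.4]
grip_width: -0.1
```

>>> step_arm --plan '[{"dr": [0, 0, 0], "xyz": [0, 0.001, 0], "jaw": -1}, {"dr": [0, 0, 0], "xyz": [0, 0.001, 0], "jaw": -1}, {"dr": [0, 0, 0], "xyz": [0, 0, 0], "jaw": -1}]'

```text
t: 10.82
tool_pos: [547.4, 68.3, 13.3]
ee_rot: [-3.108, 0.45, 0.007]
force: [0.7, 2.4, 0.3]
grip_width: 0.1
```

>>> step_arm --plan '[{"dr": [0, 0, 0], "xyz": [0, 0.001, 0], "jaw": -1}, {"dr": [0, 0, 0], "xyz": [0, 0.001, 0], "jaw": -1}, {"dr": [0, 0, 0], "xyz": [0, 0, 0], "jaw": -1}]'

```text
t: 11.07
tool_pos: [547.2, 67.7, 13.4]
ee_rot: [-3.105, 0.448, 0.007]
force: [2.7, 11.9, -1.1]
grip_width: 0.2
```

```bash
python3 go.py; python3 - <<'E'
from h import *
c=cam('scene')
b=cv2.resize(c['img'][170:280,220:330],None,fx=5,fy=5,interpolation=cv2.INTER_CUBIC)[:,:,::-1]
cv2.imwrite('pics/m6.png',b)
E
```

```text
t 11.0667 tcp [547.2  67.7  13.4] fix [ 1.5 84. ] F [ 2.7 11.9 -1.1] w 0.2
tool x,y,z [[0.959, -0.283, -0.005], [-0.283, -0.959, -0.003], [-0.004, 0.005, -1.0]]
tool x heading deg -16.418921093855648 fix x heading -16.443888720254627
q [-0.027  0.467 -0.371  0.737  0.004  1.83 ]
turn in tool axes deg [-0.19  0.28  0.02]
```

View pics/m6.png

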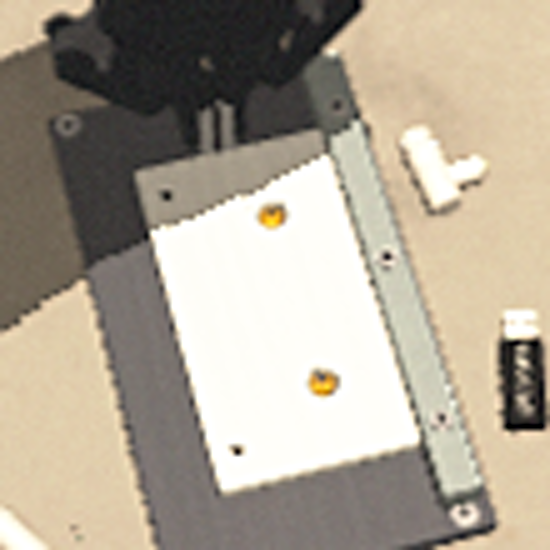

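Both holes, at (272,216) and (322,382), are filled with brass, and the pins now stop the push at 12 N. I'll back off, lift clear and check from above.

>>> step_arm --plan '[{"dr": [0, 0, 0], "xyz": [0, -0.004, 0], "jaw": -1}, {"dr": [0, 0, 0], "xyz": [0, -0.01, 0], "jaw": -1}, {"dr": [0, 0, 0], "xyz": [0, -0.01, 0], "jaw": -1}, {"dr": [0, 0, 0], "xyz": [0, 0, -0.03], "jaw": -1}, {"dr": [0, 0, 0], "xyz": [0, 0, -0.035], "jaw": -1}, {"dr": [0, 0, 0], "xyz": [0, 0, -0.035], "jaw": -1}, {"dr": [0, 0, 0], "xyz": [-0.03, 0, -0.03], "jaw": -1}, {"dr": [0, 0, 0], "xyz": [-0.03, -0.03, -0.02], "jaw": -1}, {"dr": [0, 0, 0], "xyz": [-0.03, -0.03, 0], "jaw": -1}, {"dr": [0, 0, 0], "xyz": [-0.03, -0.03, 0], "jaw": -1}, {"dr": [0, 0, 0], "xyz": [-0.03, -0.03, 0], "jaw": -1}, {"dr": [0, 0, 0], "xyz": [-0.03, -0.03, 0], "jaw": -1}]'

```text
t: 12.12
tool_pos: [427.2, 279.1, 161.6]
ee_rot: [-3.109, 0.45, 0.006]
force: [1.3, -0.8, 0.1]
grip_width: -0.2
```

>>> step_arm --plan '[{"dr": [0, 0, 0], "xyz": [-0.02, -0.03, 0], "jaw": -1}, {"dr": [0, 0, 0], "xyz": [-0.02, -0.03, 0], "jaw": -1}, {"dr": [0, 0, 0], "xyz": [0, -0.03, 0], "jaw": -1}, {"dr": [0, 0, 0], "xyz": [0, -0.03, 0], "jaw": -1}, {"dr": [0, 0, 0], "xyz": [0, -0.03, 0], "jaw": -1}, {"dr": [0, 0, 0], "xyz": [0, 0, 0], "jaw": -1}, {"dr": [0, 0, 0], "xyz": [0, 0, 0], "jaw": -1}]'

```text
t: 12.7
tool_pos: [432.2, 433.9, 160.7]
ee_rot: [3.109, -0.447, -0.008]
force: [-0.2, -0.5, 0.0]
grip_width: -0.0
```

```bash
python3 look.py t7.png; python3 - <<'E'
from fix import *
c=cam('top')
O=np.array([522.,-12.4]);Y=-.287
RF=np.array([[np.cos(Y),-np.sin(Y)],[np.sin(Y),np.cos(Y)]])
k=max(white(c),key=cv2.contourArea);q=quad(k);p=np.array([ray(c,u,v,18)[:2] for u,v in q])
f=(p-O)@RF;print(f.round(1),'centre',f.mean(0).round(1),'sides',[round(float(np.linalg.norm(p[i]-p[i-1])),1) for i in range(4)])
E
python3 go.py
```

```text
[[-33.7  73.4]
 [ 44.9  74.3]
 [ 43.8 -76.5]
 [-34.4 -75.3]] centre [ 5.1 -1. ] sides [148.7, 78.6, 150.8, 78.3]
t 12.8 tcp [432.1 432.2 161.2] fix [-212.1  401. ] F [-0.2 -0.5  0.9] w -0.2
tool x,y,z [[0.959, -0.283, -0.005], [-0.283, -0.959, 0.001], [-0.005, 0.0, -1.0]]
tool x heading deg -16.44163417850079 fix x heading -16.443888720254627
q [0.651 0.44  0.033 1.168 0.003 2.508]
turn in tool axes deg [0.06 0.28 0.  ]
```

View pics/t7.png

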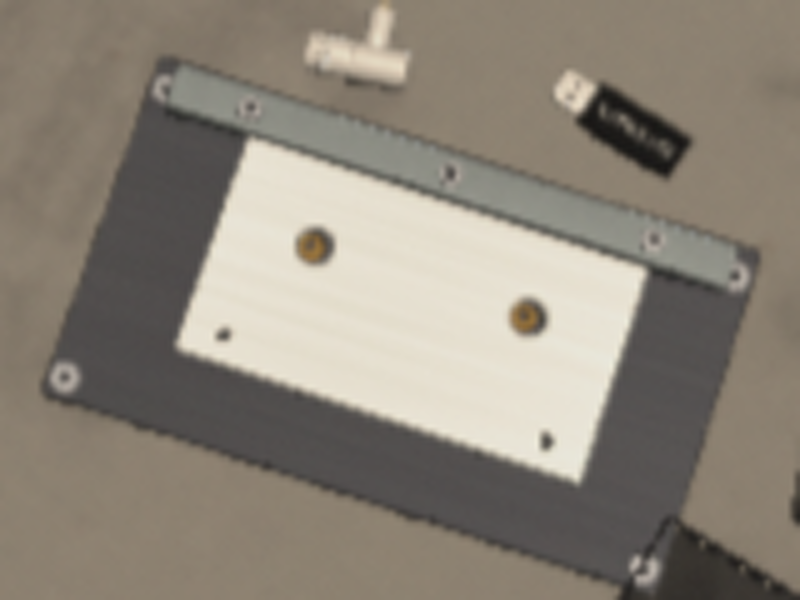

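The top view shows both pins inside their holes at (314,246) and (527,318), the plate parallel to the fence, and the tee and USB stick where they were. The robot is clear, so I'm handing in.

```bash
python3 -c "
from h import *
print(env.sign_off())"
```

```text
the job is handed in; nothing more can be done
None
```

The plate is on both pins and I handed the job in at about 13 s. I pushed it from the robot's side until it lay flush on the fence (12 N). Then I pushed its left end along the fence until the pins stopped it (12 N), and withdrew the arm.

**Last checks**
- **Position:** the top view shows both pins inside their holes and the plate parallel to the fence. Its measured centre is at fixture (5.1, -1.0) mm, against (4.5, 0) for a seated plate. That is within the roughly 2 mm calibration.
- **Level:** I did not measure tilt or height directly. I take it as flat because both holes sit over their pins and the pins stopped the push. Its outline measured at the seated height is 1–2 mm narrow (78.5 by 149–151 mm, for 80 by 150), which is within the measuring error.
- **Bystanders:** the tee and USB stick are at the same pixels as at the start. I did not re-measure the coverslip box, filter cube or post, but the arm never touched them.

**Gone wrong on the way:** on the first approach joint 6 reached its range limit. The tool stopped short and tilted by 2° before touching anything. I lifted it and turned the gripper a quarter turn back before pushing.

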